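# Refit the sprung idler roller of a roller mixer

## Task

Put the washed idler roller from its drying stand back into the empty front place of the roller mixer: set its sprung pin in the groove of the tall drive housing, press the roller against the spring, bring its plain journal down into the channel of the low end cheek, and slide it along the steel slide there until the spring pushes it fully home in the slide's recess. The slide is clamped higher or lower each day to set the roller's tilt, so feel for the recess; the roller must end let go, held by both ends, its pin resting on the foot of the groove. Work gently, with little more than the spring's own force on the mixer, and leave the other things on the deck where they are.

Things in the scene. Friction and masses are not known exactly. Their poses are not given: they have to be found in the camera images.
- roller: Loose idler roller, 0.17 kg: aluminium barrel 26 mm in diameter, 100 mm long, two thin black rubber rings 30 mm either side of mid length (look only). Origin on its axis at mid length; y runs along the axis, +y to the sprung pin (8 mm in diameter), -y to the rigid journal (8 mm). It starts level on the stand, axis 37 mm above the deck, to be lifted straight up. None while held.
- pin (a joint): How far the sprung pin is pushed into the roller, in m: 0 out, 0.0155 at a hard stop. Spring 1.8 N at 0, 0.6 N more per mm (9.6 N at 13 mm, 11.1 N at the stop). With the pin on the groove's floor it is in by 13 mm while the journal's end rubs on the face of the slide, by 5 mm when the journal is home. Pin and journal slide easily on the mixer (friction about 0.2).
- pin_tip (a point): Centre of the bevelled end of the sprung pin, on the roller's axis, 74 mm from the roller's origin towards +y when the pin is fully out (it stands 24 mm out of the barrel).
- journal_tip (a point): Centre of the bevelled end of the rigid journal, on the roller's axis, 65 mm from the roller's origin towards -y (it stands 15 mm out of the barrel).
- mixer: Roller mixer, fixed. Origin on the deck, y from the low grey end cheek (top at z 62 mm) to the tall white drive housing (top at z 92 mm, black knob on its -x side); base plate 104 (x) by 184 mm (y), top at z 12 mm. The driven roller (26 mm) is in place, axis at x +29 mm, z 46 mm; the idler's empty place is the near one, at x -29 mm. A clamp knob stands 17 mm out of the cheek's outer side.
- groove_foot (a point): Point on the floor of the upright groove in the drive housing, at the height (z 46 mm) of a pin standing on the groove's foot; axes as the mixer's. The groove is 10.5 mm wide (x), 6 mm deep from the housing's grey inner face (at y -6 mm from here), its mouth bevelled 3 mm; it is open at the top (z 90 mm) and closed 4 mm below this point.
- channel (a point): Middle of the channel in the end cheek's inner face, z 46 mm, 122 mm from groove_foot; axes as the mixer's, -y into the cheek. Channel 10.5 mm wide, open at the cheek's top (bevels 4 mm), backed 4 mm deep by the steel tilt slide, clamped; its recess, 8 mm deeper, 9.6 mm high, is centred anywhere from 9 mm below to 9 mm above this point (not measured); the slide's top is 23.5 mm above that.
- stand: The white drying stand, fixed: foot plate 46 mm (x) by 96 mm (y) and 5 mm thick, with two V supports 40 mm either side of its middle (y), tops about 39 mm above the deck. Origin under its middle; y runs along the roller.
- rack: White tube rack, 64 x 140 x 56 mm, fixed, with three capped blood tubes standing in it (about 90 mm high). A bystander; origin under its middle.
- diluent: Small round bottle with a black cap, 37 mm in diameter, 70 mm high, standing; a bystander. Origin under its middle.
- bottle_a: Brown-red rectangular reagent bottle, 43 x 52 x 91 mm, standing on the deck; a bystander.
- cap_a: White bottle cap, 29 mm across, 17 mm high; a bystander at the right.
- cap_b: White bottle cap, 29 mm across, 17 mm high; a bystander between stand and round bottle.
- cap_c: White bottle cap, 29 mm across, 17 mm high; a bystander at the left.
- marker: Marker pen, 130 mm long, lying at the right; a bystander.

How it is judged:
By the outcome, as a careful person would: the job done as asked, in the order asked, and still so for the second after the job is handed in, with the robot touching nothing.
It also fails if it takes over 67 s, if anything falls off the work surface, if the arm or the gripper's body presses on something with over 40 N, if the wrist force passes 120 N, or if a joint passes its speed limit or range.

## Robot

A 6-joint arm with a two-finger parallel gripper is mounted at the origin on a cart in front of the work surface, level with it; the furniture and walls round the work are solid. World frame = base frame: x ahead of the robot, y to its left, z up, the work surface at z = 0. Lengths are in mm, angles in rad, forces in N, time in s.
With the tool pointing down it reaches from about 350 to 975 mm from the base axis. Payload 7.1 kg.
Tool frame: the origin (TCP) lies midway between the tips of the shut fingers; the grasp point (between the pads) lies 19 mm behind it (ctrl.grip_depth is the distance from the TCP to the grasp point, in mm); z points along the fingers, y is the line along which they close (so a half turn about z gives the same grasp; the last joint's range is limited). The gripper opens to 88 mm and grips with 3 to 60 N. Pads are 20 mm wide; open, the fingers measure 115 mm over their backs; the gripper's body (75 mm by 178 mm) begins 61 mm behind the grasp point.
Start: joints at [1.236, 0.423, 1.63, -0, 1.089, -0.019], TCP at [194.079, 594.086, 222.675] pointing down, gripper open.
Joint ranges: [-3, 3], [-0.9, 2.11], [0.09, 2.58], [-1.31, 4.45], [0.11, 2.69], [-2.54, 2.54]. Speed limits (rad/s): [2.39, 2.39, 3.01, 3.14, 3.14, 3.14].

## Interface

Orientations are given as a rotation vector (axis times angle).
In Python, from workcell import ctrl, cams gives the robot as it stands.
- The arm moves only by the tool move_arm, never from a script. Its argument "steps" is a list of rows, each a list of 3 entries, a list of its own where there are three numbers: the shift along the tool's x, y, z in units of 25 mm (1.0 is 25 mm), then the turn about the tool's z in units of 5 degrees (1.0 is 5 degrees), then the closure, from 0 (fully open) to 1 (shut). A call has 1 to 20 rows; each row shifts and turns the commanded pose from where the row before left it, along the tool's axes as they then stand; what a row does not reach is not made up. A row lasts 1/12 s, in which the tool goes at most 41.7 mm and 7.16 degrees, less where a joint would pass 70% of its speed; a pose out of reach is approached as far as the arm can. A call is refused whole if a number of a shift passes 1 or a number of a turn 1, either way. A call with a gripper value outside its range is refused whole. The fingers move at their own pace and stop on an object; the grip force is fixed at half the most. Time passes only in rows, so rows that do not move let the fingers close. It gives the time, the measured TCP pose, the force, the opening and the grip force at its end, in the units of the state.
- ctrl.get_obs(): the state, without advancing time (a new reading comes with each control period).
- cams.get_image(name): name is "side" or "top" or "wrist"; returns a dict with "image" (420x560x3 uint8, red, green, blue), "camera_matrix" (3x3 intrinsics, pixels), "xyz" and "rotation" of the camera in the world; the wrist camera has in their place "mount" (4x4, takes a point from camera to tool coordinates, whose origin is the TCP and whose axes are the flange's). Camera axes: x right, y down, z forward; pixel columns grow to the right and rows downward; lengths in mm; the calibration is good to about 2 mm. A picture is of the moment at which its call begins: read the wrist's pose just before it. There is no depth.
- ctrl.close_job(): hands the job in; it is judged then, once.
Trained networks look in the newest picture that a camera, given by its name, has taken for a name from the list of things; names that differ only in an ending like _2 or _b are one class to them, and where a whole thing is asked for, a point or a joint stands for the part that bears it (a point fixed in the world has none). Each returns a list of dicts, best first, with "p" (0 to 1); they miss things now and then, are a little off and sometimes report something else, mostly with a low value. They report only what shows in the picture. A call takes as long as a camera call.
- cams.boxes_of(camera, thing): "rect" ([centre column, centre row, width, height] in pixels, round what is visible of it).
- cams.cut_out(camera, thing): "pixels" (420x560 bool, what is visible of it) and "rect" ([centre column, centre row, width, height] in pixels, round what is visible of it).
The state is a dict: "t": time; "qpos": joint angles; "qvel": joint speeds; "joint_torque": joint torques, N m; "ee_pos": TCP position; "orientation": TCP orientation; "ft_force": force on the tool from outside, world axes, zero at the start; "moment": the same for the moment, N m; "width": finger opening in mm; "grasp_force": force on a finger pad.
Only numpy, scipy, OpenCV 4.12 (cv2) and the standard library are available. Lean on these libraries where they do the work, as an engineer would, in place of code of your own. Each camera call takes 0.05 s, during which the arm holds its last target. There are 200 camera calls.

## Working session

There is one attempt and no reset: what is moved stays moved. The work goes in short steps, Python scripts to look and compute and a tool call to move; the robot and the scene stay as the last step left them, time stands still between calls to the robot, and variables do not carry over. Pictures are saved under pics/ and viewed, at most 10 in all, crops included, and the job is handed in when it is done.

Besides the shell and the picture viewer there is one more tool, called after "Request:" as a command line: name --argument value ..., lists and objects as JSON in quotes. move_arm: Moves the arm, as the interface text tells. Its arguments: {"type":"object","properties":{"steps":{"type":"array"}},"required":["steps"]}

```bash
mkdir -p pics; python3 - <<'E'
from workcell import ctrl,cams
import cv2,numpy as np
o=ctrl.get_obs();print({k:np.round(v,3) for k,v in o.items()},ctrl.grip_depth)
ims=[]
for n in ["top","side"]:
    d=cams.get_image(n);cv2.imwrite(f"pics/{n}0.png",d["image"][:,:,::-1]);print(n,d["camera_matrix"],d["xyz"],d["rotation"])
    for t in ["roller","mixer","stand","rack","diluent","bottle_a","cap","marker"]:
        try: print(t,[(np.round(b["rect"]),round(b["p"],2)) for b in cams.boxes_of(n,t)[:3]])
        except Exception as e: print(t,e)
E
```

```text
{'t': np.float64(0.0), 'qpos': array([ 1.236,  0.424,  1.631,  0.   ,  1.089, -0.019]), 'qvel': array([ 0.   , -0.001,  0.   ,  0.   ,  0.001,  0.   ]), 'joint_torque': array([ 1.0000e-03, -5.4461e+01, -2.7367e+01,  6.5000e-02,  2.3000e-02,
       -0.0000e+00]), 'ee_pos': array([193.898, 593.583, 221.915]), 'orientation': array([-4.940e-01, -3.102e+00,  2.000e-03]), 'ft_force': array([-0.657, -0.021,  0.427]), 'moment': array([0.015, 0.029, 0.021]), 'grasp_force': np.float64(0.0), 'width': np.float64(87.756)} 18.700000000000003
top [[467.75323394   0.         279.70630738]
 [  0.         467.75323394 209.31045803]
 [  0.           0.           1.        ]] [ 374.39475347  -41.4494915  1538.58787296] [-2.15705633  2.17092611 -0.12519613]
roller [(array([297., 238.,  40.,  14.]), 0.54)]
mixer [(array([298., 238.,  41.,  13.]), 0.73), (array([250., 194.,  59.,  45.]), 0.64)]
stand [(array([297., 236.,  34.,  17.]), 0.66), (array([226., 238.,  15.,   9.]), 0.57)]
rack [(array([166., 240.,  48.,  26.]), 0.91)]
diluent [(array([226., 236.,  13.,   6.]), 0.69)]
bottle_a [(array([381., 235.,
[... 304 characters left out ...]
 -890.68626779  737.34448475] [-2.21782295  0.21778943 -0.10292404]
roller [(array([251., 238.,  21.,  40.]), 0.83), (array([227., 175.,  11.,   6.]), 0.32)]
mixer [(array([292., 192.,  50.,  64.]), 0.83), (array([242., 183.,  15.,  29.]), 0.72)]
stand [(array([232., 149.,  31.,  44.]), 0.75), (array([254., 251.,  31.,  20.]), 0.52)]
rack [(array([232., 149.,  32.,  41.]), 0.69)]
diluent [(array([242., 184.,  16.,  27.]), 0.71)]
bottle_a [(array([278., 330.,  29.,  47.]), 0.62), (array([254., 314.,  14.,  14.]), 0.35)]
cap [(array([254., 312.,  12.,  14.]), 0.6), (array([227., 175.,   7.,   6.]), 0.57), (array([237., 203.,   9.,   6.]), 0.53)]
marker [(array([278., 374.,  40.,  61.]), 0.86)]
```

```bash
python3 - <<'E'
import cv2,numpy as np
a=cv2.imread("pics/top0.png")[160:280,130:430];b=cv2.imread("pics/side0.png")[120:300,170:370]
a=cv2.resize(a,None,fx=2.66,fy=2.66,interpolation=2);b=cv2.resize(b,None,fx=1.5,fy=1.5,interpolation=2)
c=np.zeros((600,800,3),np.uint8);c[:a.shape[0],:a.shape[1]]=a;c[320:320+b.shape[0],:b.shape[1]]=b
cv2.imwrite("pics/c0.png",c)
from workcell import cams
import sys
from scipy.spatial.transform import Rotation as R
def px2w(n,u,v,z):
    d=cams.get_image(n);K=d["camera_matrix"];r=R.from_rotvec(d["rotation"]).as_matrix()
    k=r@np.linalg.solve(K,[u,v,1]);p=d["xyz"];return p+k*(z-p[2])/k[2]
for nm,u,v,z in [("roller",297,238,37),("mixer",250,194,40),("rack",166,240,50),("dil",226,237,50),("bottle",381,235,60)]: print(nm,px2w("top",u,v,z).round())
d=cams.get_image("wrist");print(d["mount"],d["camera_matrix"])
E
```

```text
roller [ 452. -100.   37.]
mixer [596.  51.  40.]
rack [448. 317.  50.]
dil [456. 126.  50.]
bottle [ 459. -365.   60.]
[[-1.17454099e-03 -9.53217302e-01 -3.02283635e-01  8.39153542e+01]
 [ 9.99999308e-01 -1.09909212e-03 -4.19693763e-04  8.86949424e-01]
 [ 6.78217954e-05 -3.02283919e-01  9.53217933e-01 -1.62330363e+02]
 [ 0.00000000e+00  0.00000000e+00  0.00000000e+00  1.00000000e+00]] [[313.42601064   0.         277.27196999]
 [  0.         313.42601064 209.53678505]
 [  0.           0.           1.        ]]
```

View pics/c0.png

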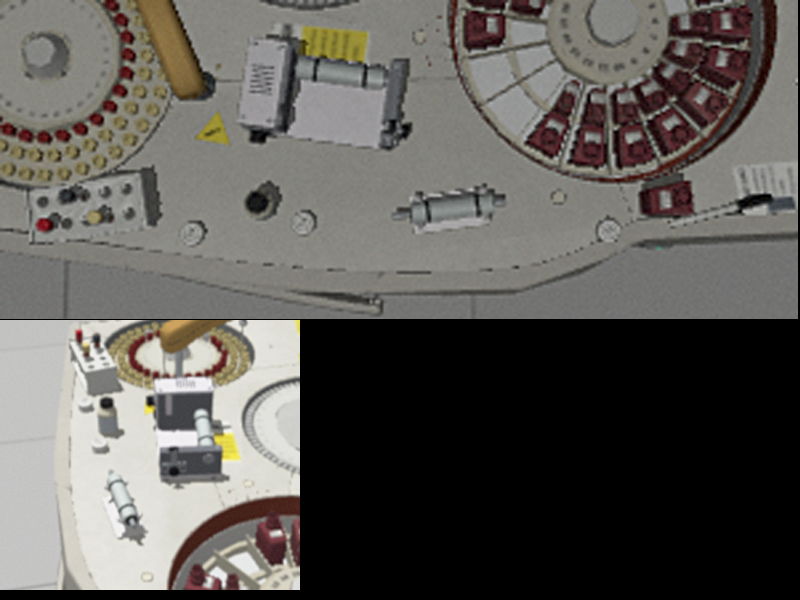

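Request:
move_arm --steps '[[[-0.8, -1, 0], 0, 0], [[-0.8, -1, 0], 0, 0], [[-0.8, -1, 0], 0, 0], [[-0.8, -1, 0], 0, 0], [[-0.8, -1, 0], 0, 0], [[-0.8, -1, 0], 0, 0], [[-0.8, -1, 0], 0, 0], [[-0.8, -1, 0], 0, 0], [[-0.8, -1, 0], 0, 0], [[-0.8, -1, 0], 0, 0], [[-0.8, -1, 0], 0, 0], [[-0.8, -1, 0], 0, 0], [[-0.8, -1, 0], 0, 0], [[-0.8, -1, 0], 0, 0], [[-0.8, -1, 0], 0, 0], [[-0.8, -1, 0], 0, 0], [[-0.8, -1, 0], 0, 0], [[-0.8, -1, 0], 0, 0], [[-0.8, -1, 0], 0, 0], [[-0.8, -1, 0], 0, 0]]'

```text
t: 2.87
ee_pos: [419.4, -7.1, 223.0]
orientation: [0.494, 3.102, 0.0]
ft_force: [0.4, 0.8, -0.3]
width: 87.5
grasp_force: 0.0
```

Request:
move_arm --steps '[[[-0.8, -1, 0], 0, 0], [[-0.8, -1, 0], 0, 0], [[-0.8, -1, 0], 0, 0], [[0, 0, 0.2], 1, 0], [[0, 0, 0.2], 1, 0], [[0, 0, 0.2], 1, 0], [[0, 0, 0.2], 1, 0], [[0, 0, 0.2], 1, 0], [[0, 0, 0.2], 1, 0], [[0, 0, 0.2], 1, 0], [[0, 0, 0.2], 1, 0], [[0, 0, 0.2], 1, 0], [[0, 0, 0.2], 1, 0], [[0, 0, 0], 1, 0], [[0, 0, 0], 1, 0], [[0, 0, 0], 1, 0], [[0, 0, 0], 1, 0], [[0, 0, 0], 0, 0]]'

```text
t: 4.37
ee_pos: [452.9, -95.4, 172.8]
orientation: [2.187, 2.254, 0.0]
ft_force: [0.6, 0.5, 0.0]
width: 88.0
grasp_force: 0.0
```

```bash
cat > h.py <<'E'
from workcell import ctrl,cams
import cv2,numpy as np
from scipy.spatial.transform import Rotation as R
np.set_printoptions(suppress=True,precision=2)
def cam():
    "wrist picture with K, R, p in the world"
    o=ctrl.get_obs();d=cams.get_image("wrist");m=d["mount"];r=R.from_rotvec(o["orientation"]).as_matrix()
    return d["image"],d["camera_matrix"],r@m[:3,:3],o["ee_pos"]+r@m[:3,3]
def back(c,u,v,z):
    k=c[2]@np.linalg.solve(c[1],[u,v,1.]);return c[3]+k*(z-c[3][2])/k[2]
def proj(c,P):
    q=c[1]@(c[2].T@(np.asarray(P)-c[3]));return q[:2]/q[2]
def st():
    o=ctrl.get_obs();r=R.from_rotvec(o["orientation"]).as_matrix()
    print("t",o["t"].round(2),"p",o["ee_pos"],"yawy deg",np.degrees(np.arctan2(r[1,1],r[0,1])).round(2),"F",o["ft_force"],"M",o["moment"],"w",o["width"],"g",o["grasp_force"])
    return o
E
python3 - <<'E'
from h import *
st();c=cam();cv2.imwrite("pics/w1.png",c[0][:,:,::-1])
for t in ["roller","stand"]:
    for b in cams.cut_out("wrist",t)[:2]:
        v,u=np.nonzero(b["pixels"]);print(t,b["p"],b["rect"],cv2.minAreaRect(np.c_[u,v].astype(np.float32)))
E
```

```text
Traceback (most recent call last):
  File "h.py", line 15, in st
    print("t",o["t"].round(2),"p",o["ee_pos"],"yawy deg",np.degrees(np.arctan2(r[1,1],r[0,1])).round(2),"F",o["ft_force"],"M",o["moment"],"w",o["width"],"g",o["grasp_force"])
              ^^^^^^^^^^^^
AttributeError: 'float' object has no attribute 'round'
```

```bash
sed -i 's/o\["t"\].round(2)/round(float(o["t"]),2)/' h.py
python3 - <<'E'
from h import *
st();c=cam();cv2.imwrite("pics/w1.png",c[0][:,:,::-1])
for t in ["roller","stand"]:
    for b in cams.cut_out("wrist",t)[:2]:
        v,u=np.nonzero(b["pixels"]);print(t,b["p"],b["rect"],cv2.minAreaRect(np.c_[u,v].astype(np.float32)))
E
```

```text
t 4.37 p [452.89 -95.39 172.8 ] yawy deg 1.73 F [0.62 0.53 0.02] M [-0.02  0.06  0.02] w 88.00081916954069 g 0.0
roller 0.66 [276.5, 205.2, 35.6, 136.4] ((275.5576171875, 202.94772338867188), (134.90841674804688, 27.628847122192383), 84.64417266845703)
roller 0.28 [280.1, 385.4, 32.3, 31.6] ((278.5, 385.0), (32.0, 31.0), 90.0)
stand 0.68 [276.2, 202.2, 51.2, 94.4] ((276.3621520996094, 203.57687377929688), (92.85177612304688, 44.32268142700195), 84.05313110351562)
```

View pics/w1.png

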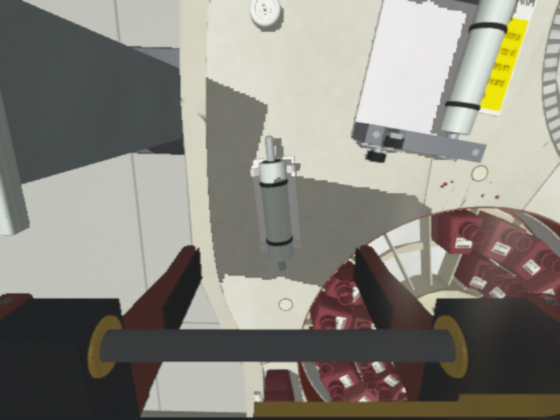

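```bash
python3 - <<'E'
from h import *
c=cam()
g=cv2.cvtColor(c[0],cv2.COLOR_RGB2GRAY)
for n,u,v in [("pin",269,137),("jr",282,268)]: print(n,back(c,u,v,37))
for n,u,v in [("r1",273.5,182),("r2",278.5,240)]: print(n,back(c,u,v,48))
# sub-image enlarged
cr=c[0][125:280,235:320,::-1];cr=cv2.resize(cr,None,fx=3.8,fy=3.8,interpolation=cv2.INTER_NEAREST)
ch=c[0][0:170,340:510,::-1];ch=cv2.resize(ch,None,fx=2.8,fy=2.8,interpolation=cv2.INTER_NEAREST)
o=np.zeros((600,800,3),np.uint8);o[:cr.shape[0],:cr.shape[1]]=cr;o[:ch.shape[0],324:324+ch.shape[1]]=ch;cv2.imwrite("pics/w1c.png",o)
E
```

```text
pin [442.85 -35.02  37.  ]
jr [ 460.27 -170.29   37.  ]
r1 [448.41 -75.09  48.  ]
r2 [ 455.2  -133.59   48.  ]
```

View pics/w1c.png

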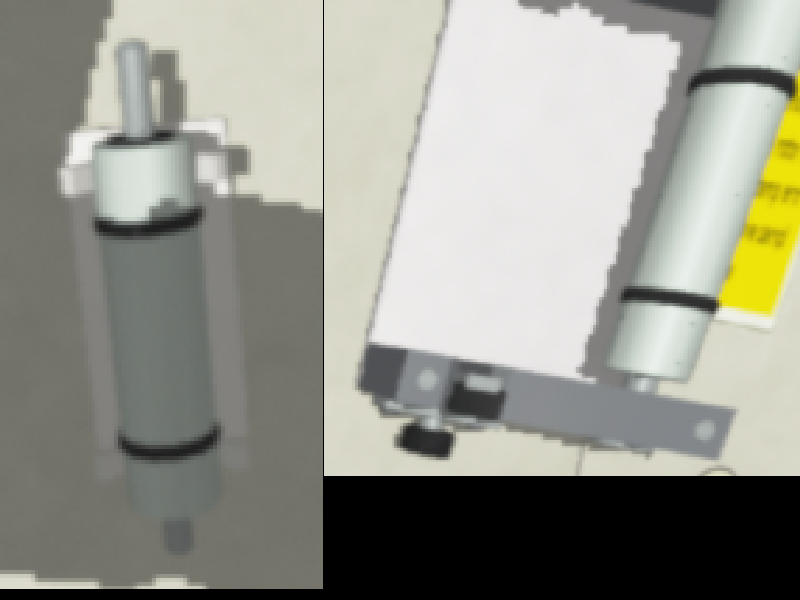

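Request:
move_arm --steps '[[[0, 0, 0], -1, 0], [[-0.4, -0.1, 0.5], -0.05, 0], [[0, 0, 1], 0, 0], [[0, 0, 1], 0, 0.2], [[0, 0, 1], 0, 0.3], [[0, 0, 1], 0, 0.4], [[0, 0, 1], 0, 0.4], [[0, 0, 0.5], 0, 0.4], [[0, 0, 0.18], 0, 0.4], [[0, 0, 0], 0, 0.4]]'

```text
t: 5.4
ee_pos: [450.8, -105.4, 17.3]
orientation: [-2.076, -2.355, 0.002]
ft_force: [-0.4, 0.4, -0.3]
width: 53.1
grasp_force: 0.0
```

```bash
python3 - <<'E'
from h import *
st();c=cam();cv2.imwrite("pics/w2.png",c[0][:,:,::-1])
E
```

```text
t 5.4 p [ 450.82 -105.41   17.26] yawy deg 7.21 F [-0.45  0.38 -0.33] M [-0.04  0.09 -0.02] w 53.07995050249899 g 0.0
```

View pics/w2.png

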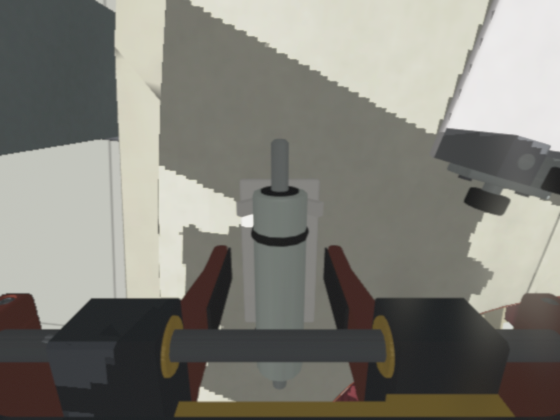

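Request:
move_arm --steps '[[[0, 0, 0], 0, 0.55], [[0, 0, 0], 0, 0.65], [[0, 0, 0], 0, 0.7], [[0, 0, 0], 0, 0.75], [[0, 0, 0], 0, 0.8], [[0, 0, 0], 0, 0.9], [[0, 0, 0], 0, 1], [[0, 0, 0], 0, 1], [[0, 0, 0], 0, 1], [[0, 0, 0], 0, 1]]'

```text
t: 6.28
ee_pos: [452.0, -105.7, 18.7]
orientation: [2.078, 2.355, 0.001]
ft_force: [-0.5, -0.1, 6.1]
width: 25.3
grasp_force: 30.0
```

```bash
python3 - <<'E'
from h import *
o=st();c=cam();cv2.imwrite("pics/w3.png",c[0][:,:,::-1])
r=R.from_rotvec(o["orientation"]).as_matrix()
for u,v,z in [(280,141,37),(280,237,45),(280,188,37)]: print(r.T@(back(c,u,v,z)-o["ee_pos"]))
# tip: dark/bright column profile
g=cv2.cvtColor(c[0],cv2.COLOR_RGB2GRAY);print(g[132:150,276:285:2]);print(g[165,262:298])
E
```

```text
t 6.28 p [ 451.95 -105.7    18.7 ] yawy deg 7.16 F [-0.53 -0.14  6.06] M [-0.1   0.16  0.02] w 25.337915350452626 g 30.001018345355988
[ 71.24   1.27 -18.32]
[ 27.87   1.26 -26.31]
[ 49.49   1.3  -18.32]
[[115 116 117 117 116]
 [115 116 117 116 116]
 [115 116 115 116 116]
 [115 116 116 116 116]
 [113 114 115 115 116]
 [104 104 107 110 116]
 [ 95  95  96  99 113]
 [ 94  94  94  93 107]
 [ 93  94  94  92  98]
 [ 93  94  95  93  92]
 [ 94  95  95  93  92]
 [ 94  96  95  94  92]
 [ 95  95  95  94  92]
 [ 95  96  95  94  92]
 [ 94  95  96  93  92]
 [ 94  95  95  94  90]
 [ 94  95  95  93  91]
 [ 94  95  95  93  91]]
[115 115 115 115 115 114 106  93  90  90  92  94  93  94  94  95  95  95
  95  94  94  92  91  94 105 114 116 116 116 117 117 117 117 118 117 117]
```

Request:
move_arm --steps '[[[0, 0, -0.04], 0, 1], [[0, 0, -0.1], 0, 1], [[0, 0, -0.3], 0, 1], [[0, 0, -0.6], 0, 1], [[0, 0, -0.8], 0, 1], [[0, 0, -1], 0, 1], [[0, 0, -1], 0, 1], [[0, 0, -1], 0, 1], [[0, 0, -1], 0, 1], [[0, 0, -1], 0, 1], [[0, 0, 0], 0, 1]]'

```text
t: 7.25
ee_pos: [453.8, -106.2, 193.8]
orientation: [2.074, 2.351, 0.005]
ft_force: [1.2, -0.2, -1.5]
width: 25.2
grasp_force: 30.0
```

```bash
python3 - <<'E'
from h import *
o=st();c=cam();cv2.imwrite("pics/w4.png",c[0][:,:,::-1])
r=R.from_rotvec(o["orientation"]).as_matrix()
for t in ["roller","mixer"]:
    for b in cams.cut_out("wrist",t)[:2]:
        v,u=np.nonzero(b["pixels"]);print(t,b["p"],b["rect"])
E
```

```text
t 7.25 p [ 453.83 -106.19  193.75] yawy deg 7.16 F [ 1.23 -0.25 -1.53] M [-0.09 -0.04  0.01] w 25.243400198720195 g 29.99954581260681
roller 0.49 [453.5, 82.3, 205.7, 164.6]
mixer 0.96 [452.6, 81.7, 209.3, 163.3]
```

View pics/w4.png

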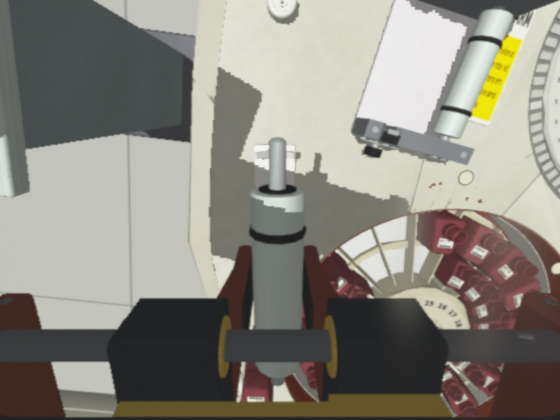

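```bash
python3 - <<'E'
from h import *
c=cam()
a=back(c,456.5,110.5,57);b=back(c,485.5,41,57);print(a,b,np.degrees(np.arctan2(b[1]-a[1],b[0]-a[0])))
for u,v in [(357,128),(391,0)]: print(back(c,u,v,12))
print(back(c,376,125,62),back(c,455,150,62))
E
```

```text
[599.43  -2.1   57.  ] [607.18  55.02  57.  ] 82.26932939985532
[525.4  -28.99  12.  ]
[533.79  89.12  12.  ]
[529.17 -23.25  62.  ] [605.5  -35.98  62.  ]
```

Request:
move_arm --steps '[[[0, 0, 0.1], 1, 1], [[0, 0, 0.2], 1, 1], [[0, 0, 0.3], 1, 1], [[0, 0, 0.3], 0.13, 1], [[0.4, 0.6, 0.3], 0, 1], [[0.6, 0.8, 0.2], 0, 1], [[0.6, 0.8, 0.2], 0, 1], [[0.3, 0.6, 0], 0, 1], [[0, 0, 0], 0, 1], [[0, 0, 0], 0, 1]]'

```text
t: 8.28
ee_pos: [527.0, -68.6, 147.6]
orientation: [-2.376, -2.053, 0.003]
ft_force: [0.2, 0.1, -1.5]
width: 25.5
grasp_force: 30.0
```

```bash
python3 - <<'E'
from h import *
o=st();c=cam();cv2.imwrite("pics/w5.png",c[0][:,:,::-1])
cr=c[0][0:260,200:547,::-1];cv2.imwrite("pics/w5c.png",cv2.resize(cr,None,fx=2.3,fy=2.3,interpolation=cv2.INTER_CUBIC))
E
```

```text
t 8.28 p [526.98 -68.56 147.59] yawy deg -8.34 F [ 0.18  0.11 -1.52] M [-0.05  0.09 -0.06] w 25.49646102401502 g 29.999469816684723
```

View pics/w5c.png

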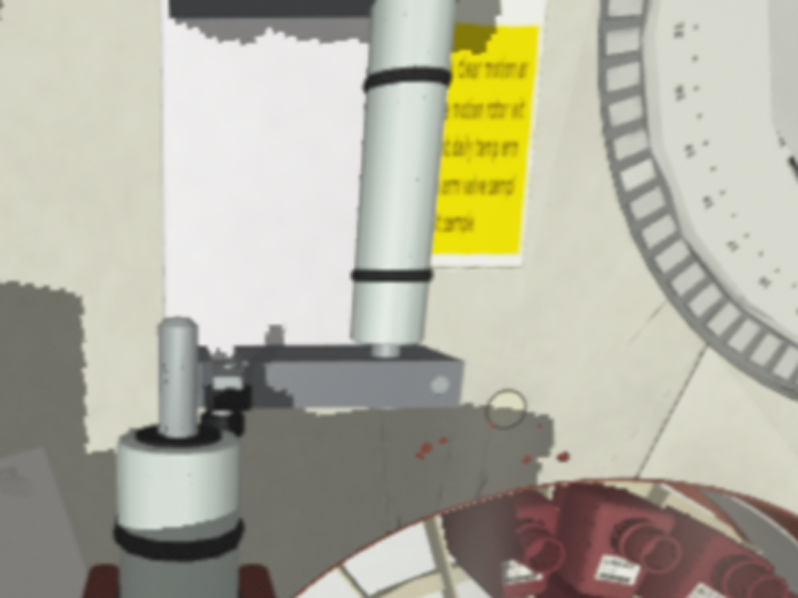

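Request:
move_arm --steps '[[[0.6, -0.4, 0], 0, 1], [[0.8, -0.5, 0], 0, 1], [[0.8, -0.5, 0], 0, 1], [[0.6, -0.2, 0], 0, 1], [[0, 0, 0], 0, 1], [[0, 0, 0], 0, 1]]'

```text
t: 8.83
ee_pos: [497.4, 6.1, 149.1]
orientation: [-2.378, -2.053, 0.001]
ft_force: [-0.4, -0.5, -2.2]
width: 25.3
grasp_force: 30.0
```

```bash
python3 - <<'E'
from h import *
o=st();c=cam();cv2.imwrite("pics/w6.png",c[0][:,:,::-1])
cr=c[0][0:260,240:587,::-1];cv2.imwrite("pics/w6c.png",cv2.resize(cr,None,fx=2.3,fy=2.3,interpolation=cv2.INTER_CUBIC))
np.savez("w6.npz",K=c[1],R=c[2],p=c[3],e=o["ee_pos"],o=o["orientation"])
E
```

```text
t 8.83 p [497.39   6.11 149.07] yawy deg -8.4 F [-0.42 -0.47 -2.22] M [-0.07  0.06  0.04] w 25.289187857887548 g 29.999439418315887
```

View pics/w6c.png

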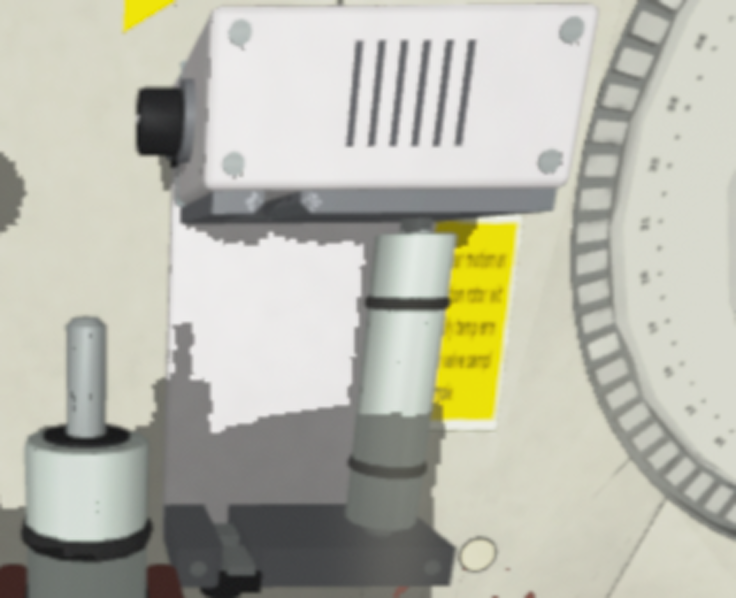

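```bash
cat > m.py <<'E'
from h import *
d=np.load("w6.npz");c=(None,d["K"],d["R"],d["p"]);r=R.from_rotvec(d["o"]).as_matrix()
def T(x,y,z):  # crop pixel at height z -> tool coords (x,y), camera bias removed
    return (r.T@(back(c,x/2.3+240,y/2.3,z)-d["e"]))[:2]-[0,1.3]
E
python3 - <<'E'
from m import *
for n,x,y,z in [("ring far",407,303,58.5),("ring near",388,467,58.5),("ring far L",366,302,50),("ring far R",449,301,50),("ring near L",349,462,50),("ring near R",427,466,50),("base L top",173,200,12),("base L bot",168,500,12),
 ("house nl",208,187,92),("house nr",568,183,92),("house fl",214,8,92),("house fr",597,8,92),
 ("groove top z90",284,198,90),("groove L",268,205,90),("groove R",303,205,90),("cheek inner L",165,506,62),("cheek inner R",415,506,62),("cheek corner R",455,548,62),("cheek outer R",448,585,62),("chan L",205,507,62),("chan R",228,507,62),("chanLbot",218,525,62),
 ("pin tip",86,320,167.8)]: print(n,T(x,y,z))
o=d["e"]
E
```

```text
ring far [ 68.17 107.99]
ring near [  9.88 108.85]
ring far L [67.98 97.19]
ring far R [ 68.29 126.36]
ring near L [ 9.34 97.62]
ring near R [  7.75 127.23]
base L top [104.09  32.29]
base L bot [-18.88  34.46]
house nl [102.28  33.04]
house nr [103.2  134.46]
house fl [146.17  32.42]
house fr [146.02 133.49]
groove top z90 [99.49 55.25]
groove L [97.62 50.81]
groove R [97.61 60.86]
cheek inner L [-3.94 27.44]
cheek inner R [ -4.01 119.1 ]
cheek corner R [-20.67 136.32]
cheek outer R [-35.86 136.  ]
chan L [-4.34 42.13]
chan R [-4.34 50.56]
chanLbot [-11.41  47.28]
pin tip [72.09 -1.47]
```

```bash
python3 - <<'E'
from m import *
for n,x,y,z in [("in bot L",165,506,12),("in bot R",348,506,12),("silh far",407.5,301,46),("silh near",388,464,46)]: print(n,T(x,y,z)+[0,1.3])
a=cv2.imread("pics/w6.png")[212:262,305:440];b=cv2.imread("pics/w5.png")[140:190,270:405];g=cv2.imread("pics/w6.png")[72:112,305:440]
f=lambda i,k:cv2.resize(np.clip((i.astype(float)/255)**k*255,0,255).astype(np.uint8),None,fx=5.9,fy=4.2,interpolation=cv2.INTER_CUBIC)
cv2.imwrite("pics/z.png",np.vstack([f(a,.5),f(b,.6),f(g,.6)]))
E
```

```text
in bot L [-21.67  34.53]
in bot R [-21.74 115.09]
silh far [ 68.06 114.79]
silh near [  7.38 115.45]
```

View pics/z.png

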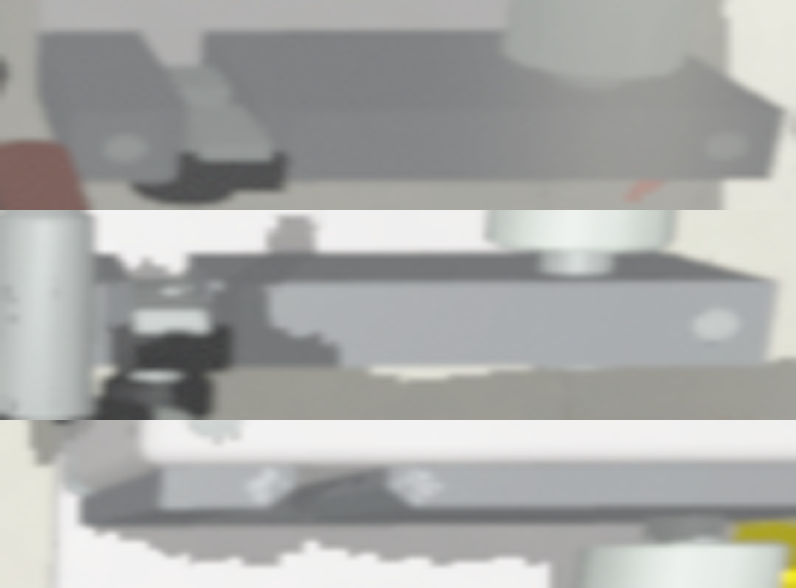

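```bash
python3 - <<'E'
from m import *
def P(u,v,z): return (r.T@(back(c,u,v,z)-d["e"]))[:2]
print("chan z12",P(334.2,219.6,12))
k=P(334.2,219.6,12)[0]
for z in (80,84,88): print("groove screws",z,P(362.6,87.5,z))
print("top edge", P(362.6,82.2,92),P(340,82.2,92))
print("face bottom edge row 522 z?",[ (z,P(362,72+102/4.2,z)) for z in (40,60,70,80)])
print("cheek top edge z62",P(305+783/5.9,212+107/4.2,62),P(305+60/5.9,212+107/4.2,62))
for z in (60,65,70,75,80): print("slide top",z,P(305+232/5.9,212+130/4.2,z))
print("chan wall top z62",P(305+183/5.9,212+107/4.2,62),P(305+240/5.9,212+107/4.2,62))
E
```

```text
chan z12 [-21.26  57.25]
groove screws 80 [99.26 58.58]
groove screws 84 [99.   57.57]
groove screws 88 [98.75 56.55]
top edge [101.71  55.27] [101.73  40.58]
face bottom edge row 522 z? [(40, array([95.12, 68.79])), (60, array([94.34, 63.71])), (70, array([93.95, 61.17])), (80, array([93.56, 58.63]))]
cheek top edge z62 [-19.94 137.41] [-19.86  32.2 ]
slide top 60 [-25.87  58.02]
slide top 65 [-23.67  56.86]
slide top 70 [-21.48  55.71]
slide top 75 [-19.28  54.55]
slide top 80 [-17.08  53.39]
chan wall top z62 [-19.87  50.1 ] [-19.88  58.4 ]
```

```bash
python3 - <<'E'
from m import *
W=lambda tx,ty,z: d["e"]*[1,1,0]+r@[tx,ty,0]+[0,0,z]
# camera at w5: rebuild from logged pose
o5=np.array([526.98,-68.56,147.59]);y=np.radians(-8.34)
r5=np.array([[-np.sin(y),np.cos(y),0],[np.cos(y),np.sin(y),0],[0,0,-1.]])
m=cams.get_image("wrist")["mount"];c5=(None,d["K"],r5@m[:3,:3],o5+r5@m[:3,3])
for z in (60.5,66,72,78.5):
  print(z,"w6 strip1:",[((proj(c,W(tx,ty,z))-[305,212])*[5.9,4.2]).round() for tx,ty in ((-24.5,52),(-24.5,62.5),(-30,57.2))],
   "w5 strip2:",[((proj(c5,W(tx,ty,z))-[270,140])*[5.9,4.2]+[0,210]).round() for tx,ty in ((-24.5,52),(-24.5,62.5),(-30,57.2))])
print("check cheek corner w5",((proj(c5,W(-20,137.4,62))-[270,140])*[5.9,4.2]+[0,210]),"chan z12",((proj(c5,W(-21.3,57.2,12))-[270,140])*[5.9,4.2]+[0,210]),"chan top",((proj(c5,W(-20,57.2,62))-[270,140])*[5.9,4.2]+[0,210]))
E
```

```text
60.5 w6 strip1: [array([193., 125.]), array([264., 125.]), array([226., 149.])] w5 strip2: [array([133., 302.]), array([211., 302.]), array([171., 331.])]
66 w6 strip1: [array([200., 136.]), array([273., 136.]), array([233., 160.])] w5 strip2: [array([135., 307.]), array([214., 307.]), array([173., 336.])]
72 w6 strip1: [array([208., 148.]), array([282., 148.]), array([242., 173.])] w5 strip2: [array([137., 312.]), array([218., 312.]), array([176., 343.])]
78.5 w6 strip1: [array([217., 162.]), array([293., 162.]), array([252., 188.])] w5 strip2: [array([140., 319.]), array([223., 319.]), array([180., 349.])]
check cheek corner w5 [773.46 279.63] chan z12 [151.82 253.97] chan top [172.89 279.75]
```

Request:
move_arm --steps '[[[0.1, 0.4, 0], 0, 1], [[0.2, 0.7, 0], 0, 1], [[0.22, 0.7, 0], 0, 1], [[0.2, 0.47, 0.2], 0, 1], [[0, 0, 0.7], -0.12, 1], [[0, 0, 0.7], 0, 1], [[0, 0, 0.7], 0, 1], [[0, 0, 0.5], 0, 1], [[0, 0, 0.3], 0, 1], [[0, 0, 0.2], 0, 1], [[0, 0, 0], 0, 1], [[0, 0, 0], 0, 1]]'

```text
t: 9.93
ee_pos: [557.6, 15.5, 66.9]
orientation: [2.369, 2.063, 0.0]
ft_force: [-0.7, 0.9, -2.0]
width: 25.3
grasp_force: 30.0
```

```bash
cat >> m.py <<'E'
def tool():  # TCP in the w6 tool frame
    o=ctrl.get_obs();q=r.T@(o["ee_pos"]-d["e"]);print("tx,ty",q[:2],"z",o["ee_pos"][2],"F tool",(r.T@o["ft_force"]),"M",r.T@o["moment"]);return q
E
python3 - <<'E'
from m import *
o=st();tool();c=cam();cv2.imwrite("pics/w7.png",c[0][:,:,::-1])
cr=c[0][60:260,190:367,::-1];cv2.imwrite("pics/w7c.png",cv2.resize(cr,None,fx=3,fy=3,interpolation=cv2.INTER_CUBIC))
E
```

```text
t 9.93 p [557.64  15.54  66.88] yawy deg -7.9 F [-0.68  0.91 -1.98] M [-0.13  0.11  0.03] w 25.307720646109058 g 29.999366998672485
tx,ty [18.15 58.29] z 66.88211339290764 F tool [ 0.8  -0.8   1.98] M [ 0.09 -0.15 -0.03]
```

View pics/w7c.png

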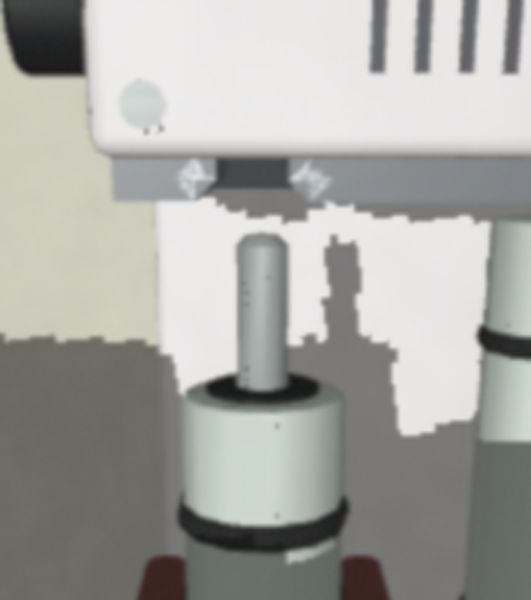

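Request:
move_arm --steps '[[[0, -0.056, 0], 0, 1], [[0, 0, 0], 0, 1], [[0.1, 0, 0], 0, 1], [[0.1, 0, 0], 0, 1], [[0.12, 0, 0], 0, 1], [[0, 0, 0], 0, 1], [[0, 0, 0], 0, 1]]'

```text
t: 10.57
ee_pos: [557.1, 24.0, 66.7]
orientation: [2.368, 2.064, 0.0]
ft_force: [-0.3, -0.8, -2.0]
width: 25.3
grasp_force: 30.0
```

```bash
python3 -c "
from m import *
tool()"
```

```text
tx,ty [26.47 56.48] z 66.73421346205357 F tool [-0.79 -0.15  2.  ] M [ 0.03 -0.08 -0.01]
```

Request:
move_arm --steps '[[[0.06, 0, 0], 0, 1], [[0.06, 0, 0], 0, 1], [[0.06, 0, 0], 0, 1], [[0.06, 0, 0], 0, 1], [[0, 0, 0], 0, 1]]'

```text
t: 10.98
ee_pos: [557.8, 29.6, 66.6]
orientation: [2.369, 2.063, -0.001]
ft_force: [-0.2, -3.5, -1.6]
width: 25.5
grasp_force: 30.0
```

```bash
python3 -c "
from m import *
tool()"
```

```text
tx,ty [32.05 56.38] z 66.64146145934355 F tool [-3.51  0.36  1.63] M [ 0.02 -0.64 -0.03]
```

Request:
move_arm --steps '[[[0.06, 0, 0], 0, 1], [[0.06, 0, 0], 0, 1], [[0.06, 0, 0], 0, 1], [[0.06, 0, 0], 0, 1], [[0.06, 0, 0], 0, 1], [[0.06, 0, 0], 0, 1], [[0, 0, 0], 0, 1]]'

```text
t: 11.57
ee_pos: [558.9, 38.0, 66.6]
orientation: [2.368, 2.063, -0.002]
ft_force: [-1.5, -7.2, -1.5]
width: 25.3
grasp_force: 30.0
```

```bash
python3 -c "
from m import *
tool();st()"
```

```text
tx,ty [40.56 56.21] z 66.61106905595531 F tool [-7.38 -0.4   1.48] M [-0.07 -1.39  0.07]
t 11.57 p [558.86  38.01  66.61] yawy deg -7.87 F [-1.47 -7.25 -1.48] M [-1.38  0.13 -0.06] w 25.28995904922912 g 29.99931424856186
```

```bash
python3 - <<'E'
from m import *
c=cam();cv2.imwrite("pics/w8.png",c[0][:,:,::-1]);a=cv2.imread("pics/w7.png")[:,:,1].astype(int);b=c[0][:,:,1].astype(int)
def ring(g):
    p=g[225:250,272:283].mean(1);w=np.clip(100-p,0,None);return (w*np.arange(225,250)).sum()/w.sum()
def edge(g):
    p=g[184:200,274:281].mean(1);return p.round()
print(ring(a),ring(b));print(edge(a),edge(b))
F=[ctrl.get_obs()["ft_force"]]
for i in range(8): cams.get_image("wrist");F.append(ctrl.get_obs()["ft_force"])
F=np.array(F)@r;print(F)
E
```

```text
239.87265055619483 240.07742415782613
[165. 165. 164. 164. 162. 144.  87.  36.  33.  43.  70. 107. 130. 168.
 208. 216.] [173. 173. 172. 172. 169. 150.  91.  38.  31.  41.  60.  90. 112. 154.
 203. 216.]
[[-8.16  1.1   1.62]
 [-8.7   0.73  1.35]
 [-9.41  0.21  2.01]
 [-9.03  0.53  0.84]
 [-7.85  1.67  0.67]
 [-8.53 -0.01  0.12]
 [-8.26  1.49  1.37]
 [-8.02  1.19  2.61]
 [-8.77  0.61  2.4 ]]
```

Request:
move_arm --steps '[[[0.05, 0, 0], 0, 1], [[0.05, 0, 0], 0, 1], [[0.03, 0, 0], 0, 1], [[0, 0, 0], 0, 1], [[0, 0, 0], 0, 1]]'

```text
t: 12.43
ee_pos: [559.2, 40.8, 66.6]
orientation: [2.368, 2.063, -0.002]
ft_force: [-0.9, -10.1, -1.8]
width: 25.7
grasp_force: 30.0
```

```bash
cat >> m.py <<'E'
def feel(n=6):
    F=[];q=[]
    for i in range(n):
        cams.get_image("wrist");o=ctrl.get_obs();F.append(r.T@o["ft_force"]);q.append(r.T@(o["ee_pos"]-d["e"])*[1,1,0]+[0,0,o["ee_pos"][2]])
    print("t",o["t"],"tx,ty,z",np.mean(q,0),"F tool",np.mean(F,0),"+-",np.std(F,0),"w",o["width"],"M",r.T@o["moment"])
E
python3 -c "
from m import *
feel()"
```

```text
t 12.7333 tx,ty,z [43.31 56.14 66.57] F tool [-10.17   0.88   1.39] +- [0.27 0.19 0.36] w 25.560482165161222 M [-0.12 -1.74  0.1 ]
```

Request:
move_arm --steps '[[[0.026, 0, 0], 0, 1], [[0, 0, 0.05], 0, 1], [[0, 0, 0.1], 0, 1], [[0, 0, 0.1], 0, 1], [[0, 0, 0.1], 0, 1], [[0, 0, 0.1], 0, 1], [[0, 0, 0.1], 0, 1], [[0, 0, 0], 0, 1]]'

```text
t: 13.4
ee_pos: [559.1, 41.3, 52.5]
orientation: [2.369, 2.063, -0.003]
ft_force: [-1.1, -10.2, -2.4]
width: 25.4
grasp_force: 30.0
```

```bash
python3 -c "
from m import *
feel()"
```

```text
t 13.7 tx,ty,z [43.89 55.95 52.66] F tool [-10.02   0.19   2.08] +- [0.35 0.63 0.22] w 25.218832958491184 M [ 0.   -1.76 -0.01]
```

Request:
move_arm --steps '[[[0, 0, 0.08], 0, 1], [[0, 0, 0.08], 0, 1], [[0, 0, 0.08], 0, 1], [[0, 0, 0.08], 0, 1], [[0, 0, 0], 0, 1]]'

```text
t: 14.12
ee_pos: [559.1, 41.4, 44.6]
orientation: [2.369, 2.063, -0.003]
ft_force: [-1.1, -10.8, -1.2]
width: 25.1
grasp_force: 30.0
```

```bash
python3 -c "
from m import *
feel(5)"
```

```text
t 14.3667 tx,ty,z [43.9  55.97 44.71] F tool [-10.44   0.81   1.3 ] +- [0.31 0.45 0.27] w 25.249759134277134 M [-0.04 -1.73 -0.04]
```

Request:
move_arm --steps '[[[0, 0, 0.06], 0, 1], [[0, 0, 0.06], 0, 1], [[0, 0, 0.06], 0, 1], [[0, 0, 0], 0, 1]]'

```text
t: 14.7
ee_pos: [559.1, 41.4, 40.1]
orientation: [2.369, 2.063, -0.003]
ft_force: [-0.9, -10.0, -1.2]
width: 25.4
grasp_force: 30.0
```

```bash
python3 -c "
from m import *
feel(5)"
```

```text
t 14.95 tx,ty,z [43.91 55.98 40.25] F tool [-10.54   0.49   0.98] +- [0.24 0.24 0.21] w 25.589678418586665 M [-0.01 -1.76  0.05]
```

Request:
move_arm --steps '[[[-0.04, 0, 0], 0, 1], [[-0.04, 0, 0], 0, 1], [[0, 0, 0], 0, 1], [[0, 0, 0], 0, 1]]'

```text
t: 15.28
ee_pos: [558.9, 39.6, 40.3]
orientation: [2.369, 2.063, -0.002]
ft_force: [-0.9, -8.5, -0.8]
width: 25.4
grasp_force: 30.0
```

```bash
python3 -c "
from m import *
feel(5)"
```

```text
t 15.5333 tx,ty,z [42.13 56.04 40.31] F tool [-9.31  0.27  1.17] +- [0.6  0.24 0.32] w 25.02247270795761 M [-0.04 -1.53  0.03]
```

Request:
move_arm --steps '[[[-0.04, 0, 0], 0, 1], [[0, 0, 0], 0, 1], [[0, 0, 0], 0, 1]]'

```text
t: 15.78
ee_pos: [558.9, 39.4, 40.3]
orientation: [-2.369, -2.063, 0.001]
ft_force: [-1.9, -4.7, -1.2]
width: 25.4
grasp_force: 30.0
```

```bash
python3 -c "
from m import *
feel(5)"
```

```text
t 16.0333 tx,ty,z [41.99 56.08 40.34] F tool [-4.65 -0.58  1.62] +- [0.62 0.42 0.55] w 25.51452516799907 M [ 0.25 -0.89  0.04]
```

Request:
move_arm --steps '[[[-0.04, 0, 0], 0, 1], [[0, 0, 0.04], 0, 1], [[0, 0, 0], 0, 1]]'

```text
t: 16.28
ee_pos: [559.4, 39.1, 39.5]
orientation: [2.369, 2.063, 0.002]
ft_force: [-0.9, 2.5, -1.8]
width: 25.4
grasp_force: 30.0
```

Request:
move_arm --steps '[[[0, 0, 0.04], 0, 1], [[0, 0, 0], 0, 1]]'

```text
t: 16.45
ee_pos: [559.7, 39.0, 38.6]
orientation: [2.369, 2.063, 0.002]
ft_force: [-0.0, 5.7, -0.7]
width: 25.3
grasp_force: 30.0
```

Request:
move_arm --steps '[[[0, 0, 0.04], 0, 1], [[0, 0, 0], 0, 1]]'

```text
t: 16.62
ee_pos: [559.9, 39.0, 37.6]
orientation: [2.368, 2.063, 0.003]
ft_force: [1.3, 6.7, -1.1]
width: 25.4
grasp_force: 30.0
```

```bash
python3 -c "
from m import *
feel(4)"
```

```text
t 16.8167 tx,ty,z [41.68 57.11 37.61] F tool [5.69 0.64 0.52] +- [0.1  0.38 0.12] w 25.357460973222647 M [-0.03  0.75 -0.03]
```

Request:
move_arm --steps '[[[0.04, 0, 0], 0, 1], [[0, 0, 0.04], 0, 1], [[0, 0, 0], 0, 1]]'

```text
t: 17.07
ee_pos: [559.6, 39.2, 36.4]
orientation: [2.368, 2.063, 0.001]
ft_force: [2.4, -0.5, -0.5]
width: 24.8
grasp_force: 30.0
```

Request:
move_arm --steps '[[[0, 0, 0.04], 0, 1], [[0, 0, 0], 0, 1]]'

```text
t: 17.23
ee_pos: [559.3, 39.3, 35.3]
orientation: [2.369, 2.063, 0.0]
ft_force: [1.8, -1.1, -0.7]
width: 25.4
grasp_force: 30.0
```

Request:
move_arm --steps '[[[0, 0, 0.04], 0, 1], [[0, 0, 0], 0, 1]]'

```text
t: 17.4
ee_pos: [559.1, 39.3, 34.2]
orientation: [-2.369, -2.063, 0.0]
ft_force: [0.4, -1.7, -1.2]
width: 25.7
grasp_force: 30.0
```

```bash
python3 -c "
from m import *
feel(4)"
```

```text
t 17.6 tx,ty,z [41.91 56.26 34.24] F tool [-1.28  1.88  2.  ] +- [0.44 0.46 0.19] w 25.3535823938352 M [-0.2  -0.43 -0.05]
```

Request:
move_arm --steps '[[[0, 0, 0.04], 0, 1], [[0, 0, 0], 0, 1]]'

```text
t: 17.77
ee_pos: [558.9, 39.4, 33.3]
orientation: [-2.369, -2.063, 0.001]
ft_force: [0.8, -2.8, -2.4]
width: 25.0
grasp_force: 30.0
```

Request:
move_arm --steps '[[[0, 0, 0.04], 0, 1], [[0, 0, 0], 0, 1]]'

```text
t: 17.93
ee_pos: [558.8, 39.4, 32.2]
orientation: [-2.369, -2.063, 0.001]
ft_force: [0.4, -3.2, -1.8]
width: 25.2
grasp_force: 30.0
```

Request:
move_arm --steps '[[[0, 0, 0.04], 0, 1], [[0, 0, 0], 0, 1]]'

```text
t: 18.1
ee_pos: [558.9, 39.3, 31.2]
orientation: [-2.369, -2.063, 0.001]
ft_force: [1.2, -2.9, -2.6]
width: 25.1
grasp_force: 30.0
```

```bash
python3 -c "
from m import *
feel(4)"
```

```text
t 18.3 tx,ty,z [41.91 56.05 31.21] F tool [-4.21  1.07  2.42] +- [0.16 0.51 0.68] w 25.412459317197932 M [-0.02 -0.74  0.02]
```

Request:
move_arm --steps '[[[-0.02, 0, 0], 0, 1], [[0, 0, 0.04], 0, 1], [[0, 0, 0], 0, 1]]'

```text
t: 18.55
ee_pos: [559.1, 39.2, 30.4]
orientation: [-2.369, -2.063, -0.0]
ft_force: [0.8, -1.6, -2.5]
width: 25.5
grasp_force: 30.0
```

Request:
move_arm --steps '[[[0, 0, 0.04], 0, 1], [[0, 0, 0], 0, 1]]'

```text
t: 18.72
ee_pos: [559.2, 38.9, 29.3]
orientation: [2.369, 2.063, 0.0]
ft_force: [0.4, -3.2, -2.9]
width: 25.4
grasp_force: 30.0
```

Request:
move_arm --steps '[[[0, 0, 0.04], 0, 1], [[0, 0, 0], 0, 1]]'

```text
t: 18.88
ee_pos: [558.9, 38.4, 28.2]
orientation: [2.368, 2.063, -0.001]
ft_force: [0.0, -8.7, -2.5]
width: 25.3
grasp_force: 30.0
```

```bash
python3 -c "
from m import *
feel(4)"
```

```text
t 19.0833 tx,ty,z [40.76 56.28 28.21] F tool [-8.36  1.25  1.76] +- [0.57 0.35 0.39] w 25.283811687523087 M [-0.09 -1.31  0.08]
```

Request:
move_arm --steps '[[[-0.04, 0, 0], 0, 1], [[-0.04, 0, 0], 0, 1], [[0, 0, 0], 0, 1]]'

```text
t: 19.33
ee_pos: [558.6, 36.1, 28.2]
orientation: [2.369, 2.063, -0.001]
ft_force: [-0.1, -8.2, -2.0]
width: 25.8
grasp_force: 30.0
```

```bash
python3 -c "
from m import *
feel(4)"
```

```text
t 19.5333 tx,ty,z [38.72 56.27 28.18] F tool [-7.43  1.05  2.42] +- [0.56 0.38 0.42] w 25.131776194657544 M [-0.15 -1.24  0.07]
```

Request:
move_arm --steps '[[[-0.05, 0, 0], 0, 1], [[-0.05, 0, 0], 0, 1], [[-0.05, 0, 0], 0, 1], [[-0.03, 0, 0], 0, 1], [[0, 0, 0], 0, 1]]'

```text
t: 19.95
ee_pos: [558.0, 32.1, 28.2]
orientation: [2.369, 2.063, -0.001]
ft_force: [0.0, -5.4, -2.8]
width: 25.3
grasp_force: 30.0
```

```bash
python3 -c "
from m import *
feel(4)"
```

```text
t 20.15 tx,ty,z [34.63 56.29 28.16] F tool [-5.61  0.68  2.59] +- [0.38 0.88 0.19] w 25.608101894219722 M [-0.08 -0.91  0.09]
```

Request:
move_arm --steps '[[[-0.04, 0, 0], 0, 1], [[0, 0, 0], 0, 1], [[0, 0, 0.03], 0, 1], [[0, 0, 0], 0, 1]]'

```text
t: 20.48
ee_pos: [558.0, 31.6, 27.6]
orientation: [-2.369, -2.063, 0.0]
ft_force: [0.1, -3.9, -2.4]
width: 25.7
grasp_force: 30.0
```

```bash
python3 -c "
from m import *
feel(4)"
```

```text
t 20.6833 tx,ty,z [34.07 56.35 27.67] F tool [-3.32  0.03  2.02] +- [0.17 0.3  0.42] w 24.966650806777846 M [ 0.02 -0.64 -0.04]
```

Request:
move_arm --steps '[[[0, 0, 0.03], 0, 1], [[0, 0, 0], 0, 1], [[0, 0, 0], 0, 1]]'

```text
t: 20.93
ee_pos: [558.1, 31.5, 27.0]
orientation: [2.369, 2.063, 0.0]
ft_force: [-0.4, -4.2, -1.3]
width: 25.2
grasp_force: 30.0
```

```bash
python3 -c "
from m import *
feel(4)"
```

```text
t 21.1333 tx,ty,z [34.09 56.45 26.98] F tool [-4.18 -0.34  0.56] +- [0.18 0.32 0.32] w 25.613655769642904 M [ 0.08 -0.58 -0.01]
```

Request:
move_arm --steps '[[[0, 0, 0.025], 0, 1], [[0, 0, 0], 0, 1], [[0, 0, 0], 0, 1]]'

```text
t: 21.38
ee_pos: [558.2, 31.6, 26.4]
orientation: [2.369, 2.063, 0.0]
ft_force: [-1.0, -3.7, 1.1]
width: 25.7
grasp_force: 30.0
```

```bash
python3 -c "
from m import *
feel(5)"
```

```text
t 21.6333 tx,ty,z [34.09 56.5  26.39] F tool [-3.74 -0.28 -1.52] +- [0.37 0.49 0.51] w 25.42505934589681 M [ 0.12 -0.56  0.03]
```

Request:
move_arm --steps '[[[0, 0, 0.025], 0, 1], [[0, 0, 0], 0, 1], [[0, 0, 0], 0, 0.65], [[0, 0, 0], 0, 0.6], [[0, 0, 0], 0, 0.55], [[0, 0, 0], 0, 0.5], [[0, 0, 0], 0, 0.5], [[0, 0, 0], 0, 0.5]]'

```text
t: 22.3
ee_pos: [558.1, 31.7, 25.6]
orientation: [-2.369, -2.063, 0.0]
ft_force: [0.1, -0.1, 0.8]
width: 43.6
grasp_force: 0.0
```

```bash
python3 - <<'E'
from m import *
feel(3);c=cam();cv2.imwrite("pics/w9.png",c[0][:,:,::-1])
E
```

```text
t 22.45 tx,ty,z [34.15 56.39 25.61] F tool [-0.18  0.42 -0.  ] +- [0.45 0.26 0.24] w 44.17847027615562 M [ 0.03 -0.06  0.08]
```

View pics/w9.png

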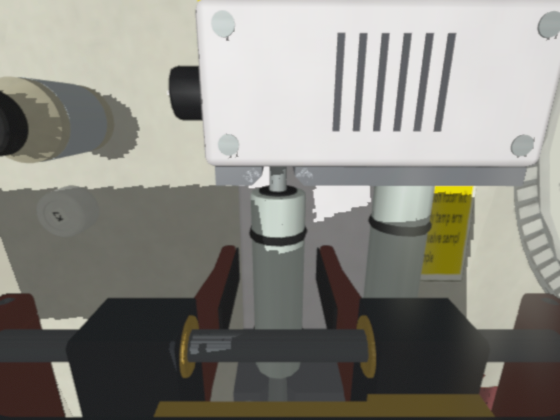

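Request:
move_arm --steps '[[[0, 0, -0.2], 0, 0.5], [[0, 0, -0.4], 0, 0.5], [[0, 0, -0.6], 0, 0.5], [[0, 0, -0.6], 0, 0.5], [[0, 0, -0.6], 0, 0.5], [[0.4, 0, 0], 0, 1], [[0.6, 0, 0], 0, 1], [[0.1, 0, 0], 0, 1], [[0, 0, 0], 0, 1], [[0, 0, 0], 0, 1], [[0, 0, 0], 0, 1], [[0, 0, 0.4], 0, 1], [[0, 0, 0.3], 0, 1], [[0, 0, 0.1], 0, 1], [[0, 0, 0], 0, 1], [[0, 0, 0], 0, 1]]'

```text
t: 23.83
ee_pos: [561.5, 58.6, 65.1]
orientation: [-2.369, -2.063, 0.002]
ft_force: [-0.4, 0.4, -0.4]
width: 0.5
grasp_force: 0.0
```

```bash
python3 - <<'E'
from m import *
feel(4)
E
```

```text
t 24.0333 tx,ty,z [61.53 56.25 65.7 ] F tool [ 0.14  0.34 -0.51] +- [0.62 0.19 0.61] w 0.5680942679108952 M [ 0.04 -0.06  0.03]
```

Request:
move_arm --steps '[[[0, 0, 0.06], 0, 1], [[0, 0, 0.06], 0, 1], [[0, 0, 0.06], 0, 1], [[0, 0, 0], 0, 1]]'

```text
t: 24.37
ee_pos: [561.6, 58.8, 60.9]
orientation: [-2.369, -2.063, 0.001]
ft_force: [-1.3, -0.5, 0.0]
width: 0.7
grasp_force: 0.0
```

Request:
move_arm --steps '[[[0, 0, 0.04], 0, 1], [[0, 0, 0], 0, 1], [[0, 0, 0], 0, 1]]'

```text
t: 24.62
ee_pos: [561.8, 58.8, 60.1]
orientation: [-2.369, -2.063, 0.0]
ft_force: [-0.0, 0.7, 0.2]
width: 0.5
grasp_force: 0.0
```

```bash
python3 - <<'E'
from m import *
feel(4)
E
```

```text
t 24.8167 tx,ty,z [61.59 56.19 60.21] F tool [-0.23  0.14  0.09] +- [0.2  0.36 0.68] w 0.266988609529402 M [ 0.06 -0.08 -0.02]
```

Request:
move_arm --steps '[[[0, 0, 0.03], 0, 1], [[0, 0, 0], 0, 1], [[0, 0, 0], 0, 1]]'

```text
t: 25.07
ee_pos: [561.8, 58.8, 59.4]
orientation: [-2.369, -2.063, 0.0]
ft_force: [0.5, 0.8, -0.6]
width: 0.4
grasp_force: 0.0
```

Request:
move_arm --steps '[[[0, 0, 0.03], 0, 1], [[0, 0, 0], 0, 1], [[0, 0, 0], 0, 1]]'

```text
t: 25.32
ee_pos: [561.9, 58.8, 58.7]
orientation: [2.369, 2.063, 0.0]
ft_force: [-0.6, 0.7, 0.1]
width: 0.5
grasp_force: 0.0
```

```bash
python3 - <<'E'
from m import *
feel(4)
E
```

```text
t 25.5167 tx,ty,z [61.57 56.15 58.67] F tool [ 0.18  0.19 -0.1 ] +- [0.56 0.47 0.33] w 0.5072039909346675 M [ 0.07 -0.02 -0.03]
```

Request:
move_arm --steps '[[[0, 0, 0.03], 0, 1], [[0, 0, 0], 0, 1], [[0, 0, 0], 0, 1]]'

```text
t: 25.77
ee_pos: [562.1, 58.8, 58.2]
orientation: [2.369, 2.063, 0.001]
ft_force: [-0.9, 0.6, 3.3]
width: 0.3
grasp_force: 1.8
```

```bash
python3 - <<'E'
from m import *
feel(4)
E
```

```text
t 25.9667 tx,ty,z [61.63 56.41 58.18] F tool [-0.41 -0.17 -4.34] +- [0.29 0.47 0.12] w 0.7720285003699215 M [ 0.08 -0.1  -0.01]
```

Request:
move_arm --steps '[[[0, 0, 0.02], 0, 1], [[0, 0, 0], 0, 1], [[0, 0, 0], 0, 1]]'

```text
t: 26.22
ee_pos: [562.4, 58.8, 57.9]
orientation: [2.369, 2.063, 0.001]
ft_force: [-0.4, -1.0, 7.0]
width: 0.3
grasp_force: 3.5
```

```bash
python3 - <<'E'
from m import *
feel(4)
E
```

```text
t 26.4167 tx,ty,z [61.65 56.66 57.92] F tool [-0.36 -0.31 -6.82] +- [0.55 0.26 0.6 ] w 0.855339857346167 M [ 0.17 -0.09  0.03]
```

Request:
move_arm --steps '[[[0, 0, -0.1], 0, 1], [[0, 0, -0.4], 0, 1], [[0, 0, -0.8], 0, 1], [[0, 0, -1], 0, 1], [[-0.4, 0, -1], 0, 1], [[-0.6, 0, -0.5], 0, 1], [[-0.2, 0, 0], 0, 1], [[0, 0, 0], 0, 1]]'

```text
t: 27.08
ee_pos: [557.7, 28.3, 153.1]
orientation: [2.37, 2.061, 0.001]
ft_force: [1.6, -0.3, 0.4]
width: 0.8
grasp_force: 0.0
```

```bash
python3 - <<'E'
from m import *
o=st();c=cam();cv2.imwrite("pics/w10.png",c[0][:,:,::-1])
rr=R.from_rotvec(o["orientation"]).as_matrix()
W=lambda tx,ty,z: d["e"]*[1,1,0]+r@[tx,ty,0]+[0,0,z]
g=c[0][:,:,1].astype(int)
# expected rings (+30) and pin end of barrel along the axis top line, home: origin tx 32.5
for s in (30,50): print(s,proj(c,W(32.5+s,56.2,58)))
u=int(round(proj(c,W(62.5,56.2,58))[0]));v=int(proj(c,W(62.5,56.2,58))[1]);print(v-40,g[v-40:v+12,u-1:u+2].mean(1).round())
E
```

```text
t 27.08 p [557.74  28.3  153.05] yawy deg -7.97 F [ 1.56 -0.27  0.37] M [-0.1   0.1  -0.02] w 0.8306658340461216 g 0.0
30 [277.45 176.46]
50 [277.61 152.28]
136 [ 93.  92.  93.  94. 121. 169. 182. 180. 175. 172. 177. 179. 178. 162.
 102.  75. 131. 196. 220. 223. 223. 223. 223. 223. 223. 223. 223. 224.
 224. 224. 223. 223. 223. 223. 223. 223. 222. 212. 143.  74.  50.  48.
  72. 142. 210. 222. 223. 223. 223. 223. 223. 223.]
```

```bash
python3 -c "
from workcell import ctrl
print(ctrl.close_job())"
```

```text
the job is handed in; nothing more can be done
None
```

The roller is back in the mixer's front place and let go: the journal went in to the recess's full 8 mm depth, and a gentle press (about 7 N) near the pin end found the pin resting on the groove's foot. The job was handed in at about 27 s. Force on the mixer stayed near the spring's own, apart from a brief spell of about 15 N on the slide.

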